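# Pin back a sprung take-up wheel for a belt change

## Robot

A 6-joint arm with a two-finger parallel gripper is mounted at the origin on the work surface. World frame = base frame: x ahead of the robot, y to its left, z up, the work surface at z = 0. Lengths are in m, angles in rad, forces in N, time in s.
With the tool pointing down it reaches from about 0.35 to 0.85 m from the base axis. Payload 8.1 kg.
Tool frame: the origin (TCP) lies at the very end of the fingers, on their centre line; the grasp point (between the pads) lies 19 mm behind it; z points along the fingers, y is the direction in which the jaws open and shut (so a half turn about z gives the same grasp; the last joint's range is limited). The gripper opens to 93 mm and grips with 3 to 60 N. Pads are 15 mm wide; open, the fingers measure 128 mm over their backs; the gripper's body (75 mm by 188 mm) begins 65 mm behind the grasp point.
Start: joints at [1.257, 0.13, 1.488, -0, 1.523, -0.085], TCP at [0.136, 0.584, 0.219] pointing down, gripper open.
Joint ranges: [-2.96, 2.96], [-0.89, 2.26], [0.02, 2.5], [-1.34, 4.48], [0, 2.73], [-2.66, 2.66]. Speed limits (rad/s): [2.39, 2.39, 2.79, 3.14, 3.14, 3.14].

## Interface

Orientations are given as a rotation vector (axis times angle).
In Python, from plant import robot gives the robot as it stands.
- The arm moves only by the shell command python3 -m pendant 'ROWS' [OPENING] [FORCE]. ROWS is JSON, a list of rows, each an object with "delta_pos": the shift along the tool's x, y, z in m, a list of three; "spin": the turn about the tool's z in rad. In form: [{"delta_pos": [dx, dy, dz], "spin": spin}, ...]. A call has 1 to 10 rows; each row is the pose to reach, as a shift and turn from the pose measured when the call began, along the tool's axes at that moment; what a row does not reach only later rows make up. A row lasts 1/10 s, in which the tool goes at most 50 mm and 8.59 degrees, less where a joint would pass 70% of its speed; a pose out of reach is approached as far as the arm can. A call with a gripper value outside its range is refused whole. OPENING is the closure, from -1 (fully open) to 1 (shut), set as the call begins (- or left out, the last holds). The fingers move at their own pace and stop on an object; FORCE is the grip in N (left out, the last holds). Time passes only in rows, so rows that repeat a pose let the fingers close. It gives the time, the measured TCP pose, the force and the opening at its end, in the units of the state.
- robot.read_state(): the state, without advancing time (a new reading comes with each control period).
- robot.read_camera(name): name is "scene" or "top" or "wrist"; returns a dict with "color" (400x640x3 uint8, blue, green, red), "camera_matrix" (3x3 intrinsics, pixels), "R" (3x3) and "t" (3): a world point X has camera coordinates R X + t. Camera axes: x right, y down, z forward; pixel columns grow to the right and rows downward; lengths in m; the calibration is good to about 2 mm. The wrist camera is an equidistant fisheye: a pixel r from the principal point sees the ray r / f radians off the axis. A picture is of the moment at which its call begins. There is no depth.
- robot.close_job(): hands the job in, once; it reports no verdict.
Trained networks look in the newest picture that a camera, given by its name, has taken for a name from the list of things; names that differ only in an ending like _2 or _b are one class to them, and where a whole thing is asked for, a point or a joint stands for the part that bears it (a point fixed in the world has none). Each returns a list of dicts, best first, with "score" (0 to 1); they miss things now and then, are a little off and sometimes report something else, mostly with a low value. They report only what shows in the picture. A call takes as long as a camera call. They do not tell look-alikes from the thing itself.
- robot.outline_of(camera, label): "mask" (400x640 bool, what is visible of it).
- robot.mark_of(camera, label): "location" ([x, y, z] in m, in the coordinates of the camera as it stood for that picture, good to about 4 mm: a listed point, or the origin of a listed thing).
The state is a dict: "t": time; "q": joint angles; "dq": joint speeds; "joint_torque": joint torques, N m; "tool_pos": TCP position; "orientation": TCP orientation; "force": force on the tool from outside, world axes, zero at the start; "wrist_torque": the same for the moment, N m; "opening": finger opening in m.
Only numpy, scipy, OpenCV 4.12 (cv2) and the standard library are available. Lean on these libraries where they do the work, as an engineer would, in place of code of your own. Each camera call takes 0.05 s, during which the arm holds its last target.

## Task

Lock the drive unit's sprung take-up wheel back so a new belt can go on: take the round-headed pin from the rack, put its nose into the hole in the wheel, and with it wind the wheel slowly anticlockwise (seen from above) against its spring, feeling for the hidden hole underneath. When the pin drops in, push it fully home through the wheel and let go, so that the pin alone holds the wheel. Be gentle: never force the pin, wind the wheel well past the hidden hole or let it fly back, and leave everything else where it is.

Things in the scene. Friction and masses are not known exactly. Their poses are not given: they have to be found in the camera images.
- pin: The locking pin: steel, 60 mm long, about 100 g. Smooth greased shank 12 mm in diameter, 26 mm long, its nose tapering over the last 5 mm to 8 mm; above it a cylindrical head 24 mm in diameter, 34 mm tall (the only round upright head in the rack). Origin at the tip of the nose, z up to the head. Starts upright in one of the rack's three bores, the head's underside 6 mm above the rack's top.
- unit: Belt-drive unit, fixed: grey base 180 x 315 mm, 45 mm tall, with a flat steel take-up wheel and, 150 mm to its +y side, a small drive pulley (68 mm across, 83 mm high). Origin on the table under the wheel's axis, z up. Under the wheel is a hidden steel seat plate, its flat top 11 mm below the wheel's top face, with one hole 14.5 mm in diameter, 18 mm deep, 52 mm from the axis.
- axis (a point): On the wheel's upright axis, level with the wheel's top face (77 mm above the table). A boss 36 mm across and a bolt stand 12 mm above the face here.
- wheel_hole (a point): Centre of the mouth of the one through hole in the wheel, on its top face, 52 mm from the axis; z up. Moves with the wheel (152 mm across, 10 mm thick). The hole is 14 mm in diameter. A pin put in it stands on the hidden seat plate, 11 mm below this point, until it comes over the plate's hole; then it can go 15 mm deeper, until its head rests on the wheel.
- wheel (a joint): Wheel angle, rad: 0 at rest on its stop, growing anticlockwise seen from above, hard stop at 1.35. A spring always turns it back: about 0.20 N m at 0, 0.34 N m at 0.7 (4 to 7 N at the hole). The hidden seat hole is met somewhere between 0.48 and 0.92, differently on each unit; winding past 1.15 over-strains the spring.
- rack: Grey plastic pin rack, fixed, 60 x 200 x 34 mm, with three bores in a row along its y axis, 65 mm apart. Origin under its centre.
- square_pin: Another steel pin in the rack, with a square head 20 mm wide. Not to be used. Origin at the tip.
- tee_pin: Another steel pin in the rack, with a T-bar 46 mm long on top. Not to be used. Origin at the tip.
- flask: Steel flask, 66 mm across, 210 mm tall, standing. Origin under its base.
- spare_pulley: Loose grooved aluminium pulley, 60 mm across, 26 mm tall. Origin under its centre.
- spanner: Spanner lying on the table. Origin under its middle.
- carton0: Small flat cardboard carton, 90 x 60 x 22 mm. Origin under its centre.
- carton1: The same kind of carton, lying on the first. Origin under its centre.
- tape_core: Empty cardboard core standing on end, 90 mm across, 45 mm tall. Origin under its centre.
There are look-alikes about, which are no part of the job. Leave any green look-alike of the pin alone.

How it is judged:
By the outcome, as a careful person would: the job done as asked, in the order asked, and still so for the second after the job is handed in, with the robot touching nothing.
It also fails if it takes over 67 s, if anything falls off the work surface, if the arm or the gripper's body presses on something with over 40 N, if the wrist force passes 120 N, or if a joint passes its speed limit or range.

## Working session

There is one attempt and no reset: what is moved stays moved. The work goes in short steps, Python scripts to look and compute and a shell command to move; the robot and the scene stay as the last step left them, time stands still between calls to the robot, and variables do not carry over. Pictures are saved under pics/ and viewed, and the job is handed in when it is done.

```bash
ls; mkdir -p pics; cat > h.py <<'E'
import numpy as np, cv2
from plant import robot
from scipy.spatial.transform import Rotation as Ro
def cam(n,f=None):
    c=robot.read_camera(n)
    if f: cv2.imwrite('pics/'+f,c['color'])
    return c
def w(c,p): return np.array(c['R']).T@(np.array(p)-np.array(c['t']))
def proj(c,X):
    p=np.array(c['R'])@np.array(X)+np.array(c['t']); u=np.array(c['camera_matrix'])@p; return u[:2]/u[2]
E
python3 - <<'E'
from h import *
s=robot.read_state()
for k in s: print(k,np.round(s[k],3))
for n in ['scene','top','wrist']:
    c=cam(n,n+'0.png')
    for l in ['pin','axis','wheel_hole','rack','square_pin','tee_pin','flask','unit'] if n!='wrist' else ['pin','wheel_hole']:
        for r in robot.mark_of(n,l)[:3]: print(n,l,round(r['score'],2),np.round(w(c,r['location']),3), np.round(proj(c,w(c,r['location'])),0))
E
```

```text
pics
t 0.0
q [ 1.257  0.131  1.489 -0.     1.523 -0.085]
dq [-0.001  0.     0.002  0.     0.001  0.   ]
joint_torque [ 1.0000e-03 -5.5985e+01 -4.9176e+01  7.7000e-02  3.6000e-02 -0.0000e+00]
tool_pos [0.136 0.584 0.218]
orientation [-3.590e-01 -3.121e+00  3.000e-03]
force [0.192 0.551 0.627]
wrist_torque [ 0.056 -0.012 -0.028]
opening 0.093
scene pin 0.66 [ 0.528 -0.206  0.018] [215. 264.]
scene pin 0.45 [ 0.427 -0.137  0.001] [230. 226.]
scene axis 0.67 [ 0.545 -0.139  0.01 ] [244. 261.]
scene axis 0.66 [0.528 0.173 0.075] [356. 197.]
scene wheel_hole 0.72 [0.574 0.152 0.073] [357. 214.]
scene wheel_hole 0.52 [ 0.406  0.496 -0.006] [435. 146.]
scene rack 0.7 [ 0.532 -0.208  0.001] [216. 269.]
scene square_pin 0.59 [ 0.515 -0.267  0.013] [189. 270.]
scene tee_pin 0.47 [ 0.544 -0.141  0.013] [243. 260.]
scene flask 0.59 [ 0.411  0.495 -0.004] [436. 147.]
scene unit 0.91 [ 0.53   0.17  -0.003] [354. 216.]
top pin 0.64 [ 0.527 -0.204  0.014] [410. 206.]
top pin 0.57 [ 0.423 -0.134 -0.001] [389. 239.]
top axis 0.89 [0.526 0.168 0.075] [294. 205.]
top axis 0.56 [0.571 0.143 0.075] [301. 190.]
top wheel_hole 0.61 [0.573 0.144 0.075] [301. 190.]
top wheel_hole 0.45 [0.406 0.495 0.002] [193. 246.]
top rack 0.58 [ 0.528 -0.205  0.001] [409. 206.]
top tee_pin 0.4 [ 0.54  -0.144  0.012] [391. 202.]
top flask 0.67 [0.404 0.495 0.001] [193. 247.]
top unit 0.73 [0.524 0.17  0.004] [294. 209.]
```

View pics/scene0.png

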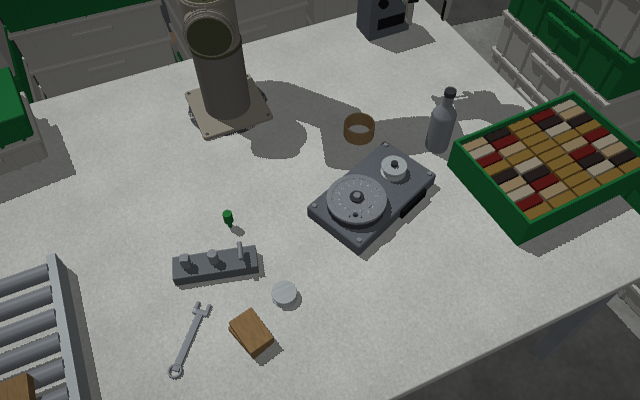

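View pics/top0.png

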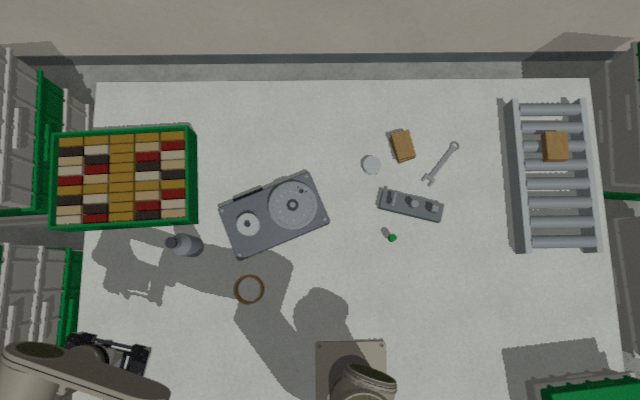

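```bash
python3 - <<'E'
import cv2
a=cv2.imread('pics/scene0.png')[180:320,140:300]; cv2.imwrite('pics/crop0.png',cv2.resize(a,None,fx=5,fy=4,interpolation=3))
a=cv2.imread('pics/top0.png')[140:260,240:440]; cv2.imwrite('pics/crop1.png',cv2.resize(a,None,fx=4,fy=4,interpolation=3))
E
```

```text
(no output)
```

View pics/crop0.png

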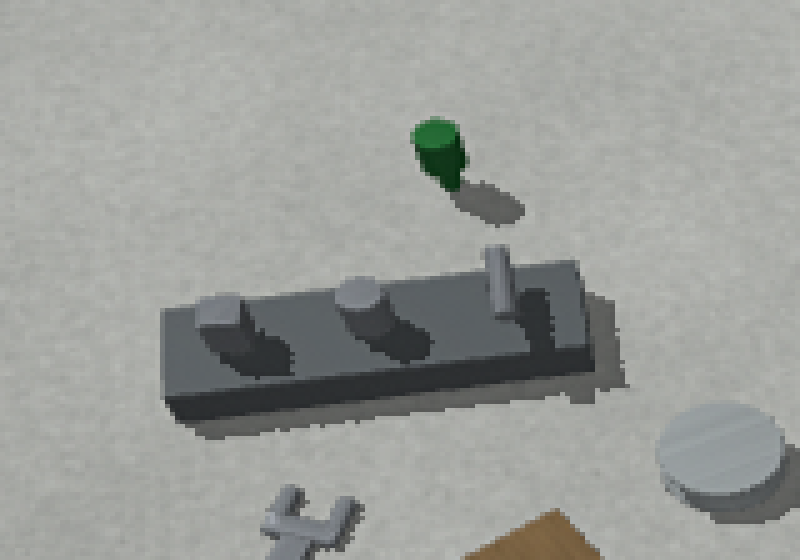

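View pics/crop1.png

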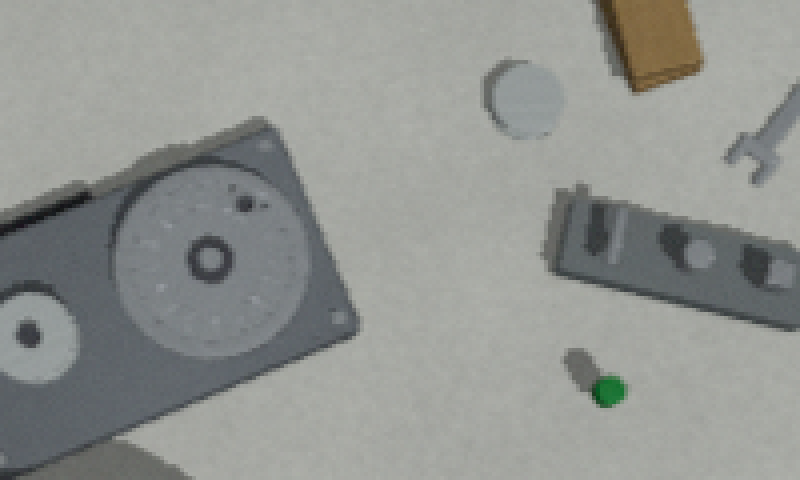

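Candidates in the scene picture:
- Round head at (212,257), in the middle bore.
- Square head at (185,262).
- T-bar at (240,250).
- Green look-alike at (228,216), standing on the table.

The crop confirms that the grey round head in the middle bore is the pin. The wheel hole shows at top (301,191).

```bash
cat >> h.py <<'E'
def go(x,y,z,jaw=None):
    """delta in tool axes to reach world xyz; jaw = world angle (rad) for tool y axis (mod pi)"""
    s=robot.read_state(); R=Ro.from_rotvec(s['orientation']).as_matrix()
    d=R.T@(np.array([x,y,z])-s['tool_pos'])
    sp=0
    if jaw is not None:
        cur=np.arctan2(R[1,1],R[0,1]); e=(jaw-cur+np.pi/2)%np.pi-np.pi/2; sp=-e
    print('t',round(s['t'],2),'pos',np.round(s['tool_pos'],4),'delta',np.round(d,4),'spin',round(sp,3),'q6',round(s['q'][5],2),'F',np.round(s['force'],2),'tx',np.round(R[:,0],3),'ty',np.round(R[:,1],3),'op',round(float(s['opening']),4))
    return d,sp
E
python3 -c "
from h import *
go(0.45,-0.205,0.22,np.arctan2(-.21,.98))"
```

```text
t 1.05 pos [0.1361 0.5843 0.2186] delta [-0.4848 -0.6975 -0.0013] spin 1.553 q6 -0.09 F [ 0.96 -0.88 -0.33] tx [-0.974  0.227 -0.   ] ty [ 0.227  0.974 -0.   ] op 0.0932
```

```bash
python3 -m pendant '[{"delta_pos":[-0.02,-0.03,0.0],"spin":0.05},{"delta_pos":[-0.05,-0.065,0],"spin":0.15},{"delta_pos":[-0.075,-0.1,0],"spin":0.25},{"delta_pos":[-0.1,-0.14,0],"spin":0.35},{"delta_pos":[-0.125,-0.175,0],"spin":0.45},{"delta_pos":[-0.15,-0.21,0],"spin":0.55},{"delta_pos":[-0.175,-0.25,0],"spin":0.65},{"delta_pos":[-0.2,-0.29,0],"spin":0.75},{"delta_pos":[-0.225,-0.325,0],"spin":0.8},{"delta_pos":[-0.25,-0.36,0],"spin":0.85}]' -- - 2>&1 | tail -5; python3 -c "
from h import *
go(0.45,-0.205,0.22,np.arctan2(-.21,.98))"
```

```text
invalid input: not JSON, or not a number
t 1.05 pos [0.1361 0.5843 0.2186] delta [-0.4848 -0.6975 -0.0013] spin 1.553 q6 -0.09 F [ 0.96 -0.88 -0.33] tx [-0.974  0.227 -0.   ] ty [ 0.227  0.974 -0.   ] op 0.0932
```

```bash
python3 -m pendant '[{"delta_pos":[-0.02,-0.03,0.0],"spin":0.05},{"delta_pos":[-0.05,-0.065,0],"spin":0.15},{"delta_pos":[-0.075,-0.1,0],"spin":0.25},{"delta_pos":[-0.1,-0.14,0],"spin":0.35},{"delta_pos":[-0.125,-0.175,0],"spin":0.45},{"delta_pos":[-0.15,-0.21,0],"spin":0.55},{"delta_pos":[-0.175,-0.25,0],"spin":0.65},{"delta_pos":[-0.2,-0.29,0],"spin":0.75},{"delta_pos":[-0.225,-0.325,0],"spin":0.8},{"delta_pos":[-0.25,-0.36,0],"spin":0.85}]' | tail -5; python3 -c "
from h import *
go(0.45,-0.205,0.22,np.arctan2(-.21,.98))"
```

```text
t: 2.05
tool_pos: [0.2982, 0.1755, 0.219]
orientation: [1.615, 2.693, 0.002]
force: [1.2, -0.4, 0.2]
opening: 0.0931
t 2.05 pos [0.2982 0.1755 0.219 ] delta [-0.4072 -0.0453 -0.001 ] spin 0.701 q6 -0.11 F [ 1.24 -0.42  0.18] tx [-0.471  0.882 -0.   ] ty [0.882 0.471 0.002] op 0.0931
```

```bash
python3 -m pendant '[{"delta_pos":[-0.04,-0.005,0.0],"spin":0.1},{"delta_pos":[-0.085,-0.01,0],"spin":0.2},{"delta_pos":[-0.13,-0.015,0],"spin":0.3},{"delta_pos":[-0.175,-0.02,0],"spin":0.4},{"delta_pos":[-0.22,-0.025,0],"spin":0.5},{"delta_pos":[-0.265,-0.03,0],"spin":0.6},{"delta_pos":[-0.31,-0.035,0],"spin":0.7},{"delta_pos":[-0.355,-0.04,0],"spin":0.7},{"delta_pos":[-0.395,-0.045,0],"spin":0.7},{"delta_pos":[-0.407,-0.045,0],"spin":0.7}]' | tail -5; python3 - <<'E'
from h import *
c=cam('wrist','w1.png')
go(0.528,-0.205,0.22,np.arctan2(-.21,.98))
for l in ['pin','rack','square_pin','tee_pin']:
    for r in robot.mark_of('wrist',l)[:3]: print(l,round(r['score'],2),np.round(w(c,r['location']),4))
print(c['camera_matrix'],-c['R'].T@c['t'])
for n in ['top','scene']:
  for k in range(2):
    c=cam(n)
    for r in robot.mark_of(n,'pin')[:2]: print(n,round(r['score'],2),np.round(w(c,r['location']),4))
E
```

```text
t: 3.05
tool_pos: [0.4505, -0.2081, 0.2187]
orientation: [2.444, 1.972, 0.001]
force: [-0.5, 0.9, -0.0]
opening: 0.0929
t 3.1 pos [ 0.4507 -0.2077  0.2186] delta [ 0.019   0.075  -0.0013] spin -0.002 q6 -0.32 F [-2.24 -0.02 -0.05] tx [0.211 0.977 0.   ] ty [ 0.977 -0.211  0.001] op 0.0934
pin 0.72 [ 0.5279 -0.2075  0.0109]
pin 0.66 [ 4.257e-01 -1.327e-01  1.000e-04]
rack 0.78 [ 0.5252 -0.207   0.0006]
square_pin 0.94 [ 0.5132 -0.2638  0.0146]
tee_pin 0.59 [ 0.5405 -0.1386  0.015 ]
[[309.70691629   0.         323.40879034]
 [  0.         309.70691629 194.88806849]
 [  0.           0.           1.        ]] [ 0.4641271  -0.14193213  0.38399384]
top 0.5 [ 0.5261 -0.2072  0.0197]
top 0.4 [ 4.201e-01 -1.355e-01  4.000e-04]
top 0.64 [ 0.5239 -0.2066  0.0165]
top 0.57 [ 0.4224 -0.1341  0.0015]
scene 0.67 [ 0.4285 -0.1378 -0.001 ]
scene 0.62 [ 0.5282 -0.2012  0.0149]
scene 0.74 [ 0.7293 -0.1851  0.0191]
scene 0.57 [ 0.5271  0.171  -0.0028]
```

View pics/w1.png

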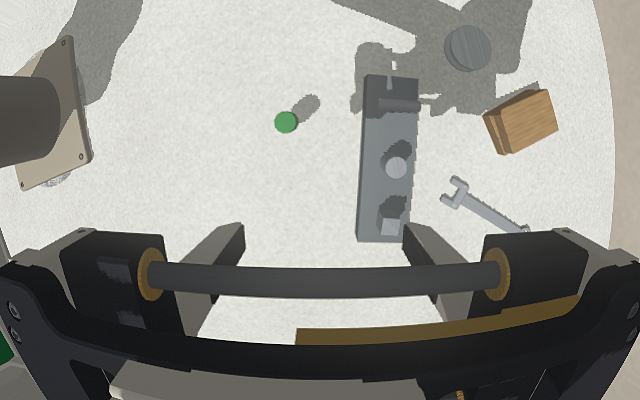

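The wrist picture shows the round head at (396,168), between the T-bar at (400,105) and the square head at (391,227). The green one is at (286,122). I'll compute the ray to the head top.

```bash
cat >> h.py <<'E'
def ray(c,uv,z,fish):
    K=np.array(c['camera_matrix']); p=np.array([(uv[0]-K[0,2])/K[0,0],(uv[1]-K[1,2])/K[1,1]])
    if fish:
        th=np.hypot(*p); d=np.r_[np.sin(th)*p/th,np.cos(th)]
    else: d=np.r_[p,1]
    R=np.array(c['R']); o=-R.T@np.array(c['t']); d=R.T@d
    return o+d*(z-o[2])/d[2]
def fproj(c,X):
    p=np.array(c['R'])@np.array(X)+np.array(c['t']); r=np.hypot(p[0],p[1]); th=np.arctan2(r,p[2]); K=c['camera_matrix']
    return np.array([K[0,2]+K[0,0]*th*p[0]/r,K[1,2]+K[1,1]*th*p[1]/r])
E
python3 - <<'E'
from h import *
c=cam('wrist','w2.png')
for uv in [(396,168),(395,167),(397,168)]: print(np.round(ray(c,uv,.074,True),4))
im=c['color'][140:200,366:426].copy(); cv2.imwrite('pics/w2c.png',cv2.resize(im,None,fx=10,fy=10,interpolation=0))
E
```

```text
[ 0.5269 -0.2019  0.074 ]
[ 0.526  -0.2006  0.074 ]
[ 0.528  -0.2021  0.074 ]
```

View pics/w2c.png

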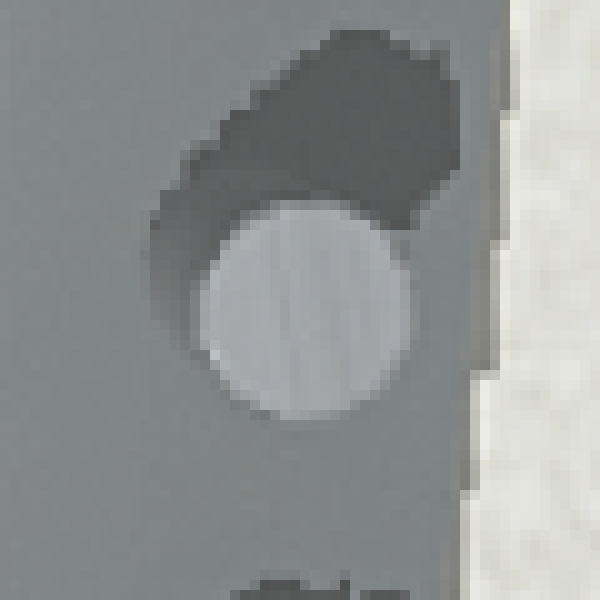

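```bash
python3 - <<'E'
from h import *
c=cam('wrist')
X=ray(c,(396.1,170.6),.074,True);print(X)
go(X[0],X[1],.13,np.arctan2(-.21,.98))
E
```

```text
[ 0.52652353 -0.20471321  0.074     ]
t 3.8 pos [ 0.4502 -0.2045  0.219 ] delta [0.0156 0.0746 0.0892] spin 0.002 q6 -0.32 F [0.51 0.43 0.03] tx [0.208 0.978 0.001] ty [ 0.978 -0.208  0.001] op 0.0928
```

```bash
python3 -m pendant '[{"delta_pos":[0.008,0.037,0],"spin":0},{"delta_pos":[0.016,0.075,0.02],"spin":0},{"delta_pos":[0.016,0.075,0.05],"spin":0},{"delta_pos":[0.016,0.075,0.085],"spin":0},{"delta_pos":[0.016,0.075,0.089],"spin":0},{"delta_pos":[0.016,0.075,0.089],"spin":0}]' | tail -5; python3 - <<'E'
from h import *
c=cam('wrist','w3.png')
go(0.5265,-0.2047,0.047,np.arctan2(-.21,.98))
uv=fproj(c,[.5265,-.2047,.074]);print(uv)
u,v=np.int32(uv); im=c['color'][max(v-40,0):v+40,u-40:u+40]; cv2.imwrite('pics/w3c.png',cv2.resize(im,None,fx=7,fy=7,interpolation=0))
E
```

```text
t: 4.4
tool_pos: [0.526, -0.2041, 0.1294]
orientation: [-2.44, -1.976, -0.001]
force: [-0.8, -0.0, 0.5]
opening: 0.093
t 4.45 pos [ 0.5272 -0.2047  0.1313] delta [-0.0002 -0.0008  0.0843] spin 0.001 q6 -0.25 F [0.73 0.43 0.21] tx [0.208 0.978 0.001] ty [ 0.978 -0.208  0.002] op 0.0931
[325.10425708 211.54380411]
```

View pics/w3c.png

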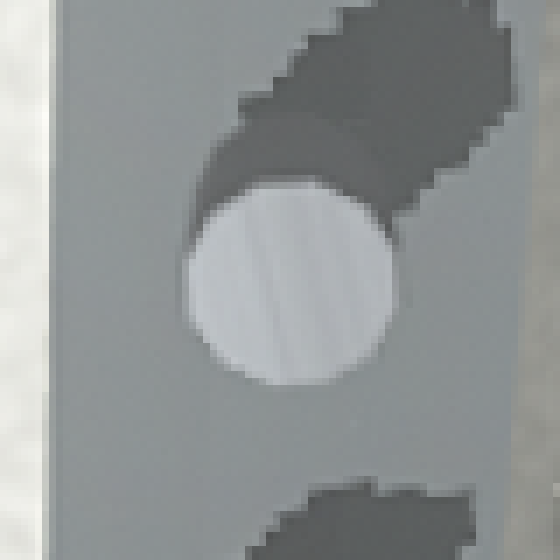

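View pics/w3.png

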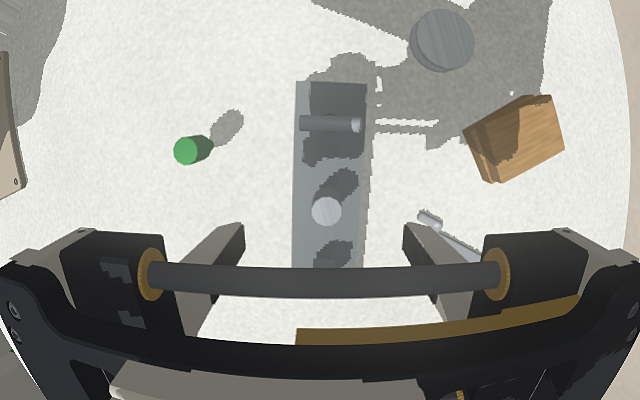

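```bash
python3 -m pendant '[{"delta_pos":[0,0,0.03],"spin":0},{"delta_pos":[0,0,0.055],"spin":0},{"delta_pos":[0,0,0.075],"spin":0},{"delta_pos":[0,0,0.085],"spin":0},{"delta_pos":[0,0,0.086],"spin":0},{"delta_pos":[0,0,0.086],"spin":0}]' | tail -5;  python3 -c "
from h import *
go(0.5265,-0.2047,0.045,np.arctan2(-.21,.98))"
python3 -m pendant '[{"delta_pos":[0,0,0],"spin":0},{"delta_pos":[0,0,0],"spin":0},{"delta_pos":[0,0,0],"spin":0},{"delta_pos":[0,0,0],"spin":0},{"delta_pos":[0,0,0],"spin":0},{"delta_pos":[0,0,0],"spin":0},{"delta_pos":[0,0,0],"spin":0},{"delta_pos":[0,0,0],"spin":0}]' 1 30 | tail -5
```

```text
t: 5.05
tool_pos: [0.5285, -0.2053, 0.0471]
orientation: [2.439, 1.975, 0.004]
force: [0.4, -0.2, -0.4]
opening: 0.093
t 5.05 pos [ 0.5285 -0.2053  0.0471] delta [ 0.0001 -0.002   0.0021] spin 0.001 q6 -0.25 F [ 0.39 -0.23 -0.35] tx [0.208 0.978 0.   ] ty [ 0.978 -0.208  0.004] op 0.093
t: 5.85
tool_pos: [0.5284, -0.2052, 0.047]
orientation: [2.439, 1.975, 0.004]
force: [-0.7, 0.5, 0.4]
opening: 0.0334
```

```bash
python3 -m pendant '[{"delta_pos":[0,0,0],"spin":0},{"delta_pos":[0,0,0],"spin":0},{"delta_pos":[0,0,0],"spin":0},{"delta_pos":[0,0,0],"spin":0}]' | tail -5;python3 -c "
from h import *
cam('wrist','w4.png')
go(0.5265,-0.2047,0.15,np.arctan2(-.21,.98))"
```

```text
t: 6.25
tool_pos: [0.5283, -0.2052, 0.047]
orientation: [2.439, 1.975, 0.004]
force: [-0.3, -0.3, -0.9]
opening: 0.0235
t 6.3 pos [ 0.5284 -0.2052  0.0469] delta [ 1.000e-04 -1.500e-03 -1.031e-01] spin 0.001 q6 -0.25 F [ 0.63  0.05 -1.07] tx [0.208 0.978 0.   ] ty [ 0.978 -0.208  0.004] op 0.0233
```

View pics/w4.png

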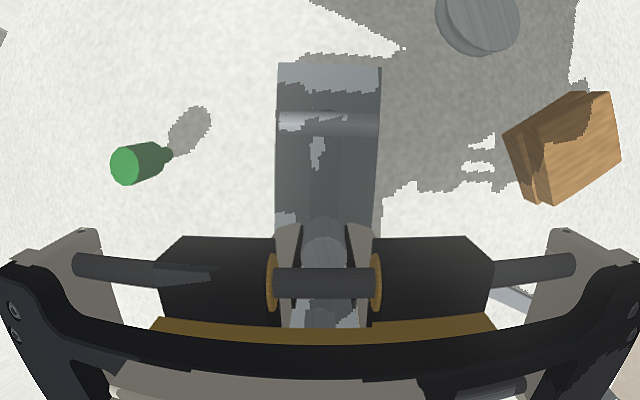

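```bash
python3 -m pendant '[{"delta_pos":[0,0,-0.01],"spin":0},{"delta_pos":[0,0,-0.025],"spin":0},{"delta_pos":[0,0,-0.045],"spin":0},{"delta_pos":[0,0,-0.075],"spin":0},{"delta_pos":[0,0,-0.1],"spin":0},{"delta_pos":[0,0,-0.12],"spin":0},{"delta_pos":[0,0,-0.12],"spin":0}]' | tail -5;python3 -c "
from h import *
cam('wrist','w5.png');cam('scene','s5.png')
go(0.56,0.09,0.165,np.pi/2)"
```

```text
t: 7.0
tool_pos: [0.5304, -0.2063, 0.1724]
orientation: [2.434, 1.97, 0.009]
force: [0.1, -0.5, -1.0]
opening: 0.0234
t 7.1 pos [ 0.5283 -0.2053  0.1678] delta [ 0.2955 -0.0305  0.0026] spin 1.361 q6 -0.25 F [ 0.1  -0.85 -1.7 ] tx [ 0.208  0.978 -0.   ] ty [ 0.978 -0.208  0.006] op 0.0232
```

View pics/s5.png

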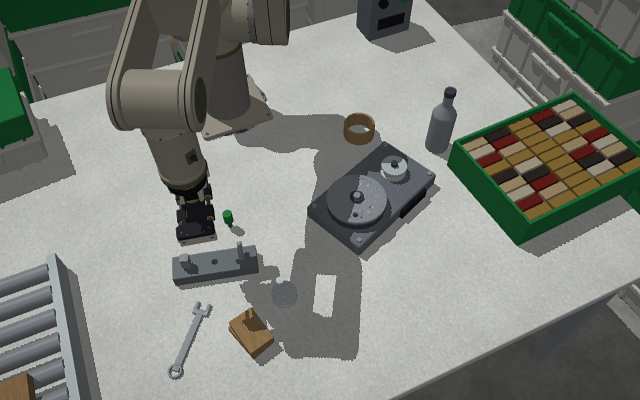

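The pin is out of the rack: the middle bore at (213,262) is empty and the gripper holds the pin. Next I go to a viewpoint short of the wheel.

```bash
python3 -m pendant '[{"delta_pos":[0.02,0,0],"spin":0},{"delta_pos":[0.05,0,0],"spin":0},{"delta_pos":[0.09,0,0],"spin":0},{"delta_pos":[0.13,0,0],"spin":0},{"delta_pos":[0.17,0,0],"spin":0},{"delta_pos":[0.2,0,0],"spin":0},{"delta_pos":[0.22,0,0],"spin":0},{"delta_pos":[0.23,0,0],"spin":0},{"delta_pos":[0.23,0,0],"spin":0},{"delta_pos":[0.23,0,0],"spin":0}]' | tail -5;python3 - <<'E'
from h import *
c=cam('wrist','w6.png')
for l in ['wheel_hole','axis']:
    for r in robot.mark_of('wrist',l)[:3]: X=w(c,r['location']);print(l,round(r['score'],2),np.round(X,4),fproj(c,X))
for n in ['top','scene']:
    c=cam(n)
    for l in ['wheel_hole','axis']:
        for r in robot.mark_of(n,l)[:2]: print(n,l,round(r['score'],2),np.round(w(c,r['location']),4))
go(0.56,0.09,0.165,np.pi/2)
E
```

```text
t: 8.1
tool_pos: [0.5757, 0.0189, 0.1669]
orientation: [2.439, 1.974, 0.003]
force: [-0.1, -0.6, -0.8]
opening: 0.0235
wheel_hole 0.68 [0.5732 0.1488 0.0736] [288.03186155  49.75814216]
axis 0.76 [0.5266 0.1681 0.0741] [230.49879236  43.09974478]
top wheel_hole 0.71 [0.5747 0.1449 0.0751]
top axis 0.73 [0.5283 0.1675 0.0767]
top axis 0.72 [ 0.2721  0.3116 -0.    ]
scene wheel_hole 0.64 [0.5723 0.1478 0.0766]
scene axis 0.94 [0.5321 0.1734 0.075 ]
t 8.55 pos [0.5762 0.0193 0.1678] delta [ 0.0658 -0.0306  0.0026] spin 1.361 q6 0.16 F [-0.41  0.29 -1.35] tx [ 0.209  0.978 -0.   ] ty [ 0.978 -0.209  0.006] op 0.0232
```

View pics/w6.png

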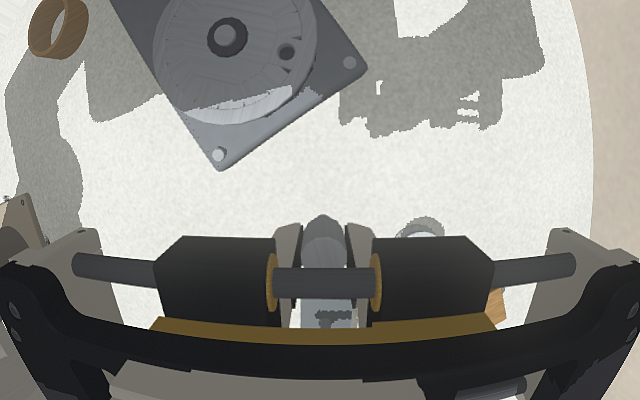

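```bash
python3 - <<'E'
from h import *
c=cam('wrist','w7.png')
im=c['color'][0:110,180:320]; cv2.imwrite('pics/w7c.png',cv2.resize(im,None,fx=5.5,fy=5.5,interpolation=0))
print(ray(c,(287,51),.077,True),ray(c,(228,35),.089,True))
E
```

```text
[0.57303861 0.14775888 0.077     ] [0.5299389  0.17163007 0.089     ]
```

View pics/w7c.png

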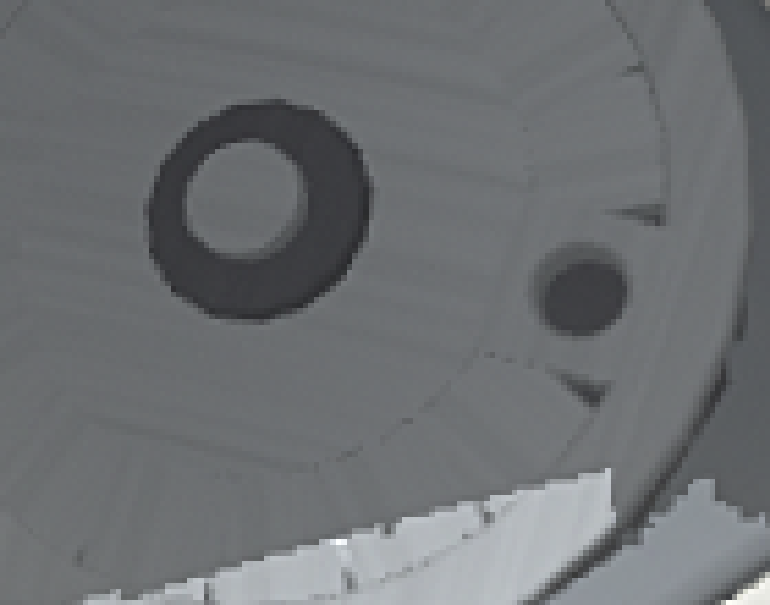

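```bash
python3 - <<'E'
from h import *
c=cam('wrist')
print(ray(c,(285,52.),.077,True),ray(c,(224,35.5),.089,True),ray(c,(226.8,37.8),.085,True))
go(0.5725,0.1475,0.165,np.pi/2)
E
```

```text
[0.57123318 0.14742278 0.077     ] [0.52654207 0.17238398 0.089     ] [0.52749805 0.17101292 0.085     ]
t 8.65 pos [0.5762 0.0195 0.1678] delta [ 0.1244 -0.0303  0.0026] spin 1.361 q6 0.16 F [-0.45  0.83  0.11] tx [ 0.208  0.978 -0.   ] ty [ 0.978 -0.208  0.006] op 0.0237
```

```bash
python3 -m pendant '[{"delta_pos":[0.01,-0.003,0],"spin":0.12},{"delta_pos":[0.025,-0.006,0],"spin":0.26},{"delta_pos":[0.04,-0.01,0],"spin":0.4},{"delta_pos":[0.055,-0.014,0],"spin":0.54},{"delta_pos":[0.07,-0.018,0],"spin":0.68},{"delta_pos":[0.085,-0.021,0],"spin":0.82},{"delta_pos":[0.1,-0.024,0],"spin":0.96},{"delta_pos":[0.11,-0.027,0],"spin":1.1},{"delta_pos":[0.12,-0.03,0],"spin":1.24},{"delta_pos":[0.124,-0.03,0],"spin":1.36}]' | tail -5;
python3 -m pendant '[{"delta_pos":[0,0,0],"spin":0},{"delta_pos":[0,0,0],"spin":0}]' | tail -5
python3 - <<'E'
from h import *
go(0.573,0.147,0.125,np.pi/2)
c=cam('wrist','w8.png')
c=cam('scene');u,v=np.int32(proj(c,[.573,.147,.09]));im=c['color'][v-50:v+50,u-65:u+65]; cv2.imwrite('pics/s8c.png',cv2.resize(im,None,fx=6,fy=6,interpolation=0))
E
```

```text
t: 9.65
tool_pos: [0.5725, 0.1481, 0.1676]
orientation: [3.14, -0.006, 0.009]
force: [-0.9, -0.2, -0.3]
opening: 0.0231
t: 9.85
tool_pos: [0.5724, 0.1481, 0.1675]
orientation: [3.14, -0.0, 0.009]
force: [0.9, -0.5, -0.0]
opening: 0.0233
t 9.85 pos [0.5724 0.1481 0.1675] delta [0.0003 0.0011 0.0426] spin -0.0 q6 1.74 F [ 0.87 -0.51 -0.04] tx [ 1.    -0.     0.006] ty [-0.    -1.     0.001] op 0.0233
```

View pics/w8.png

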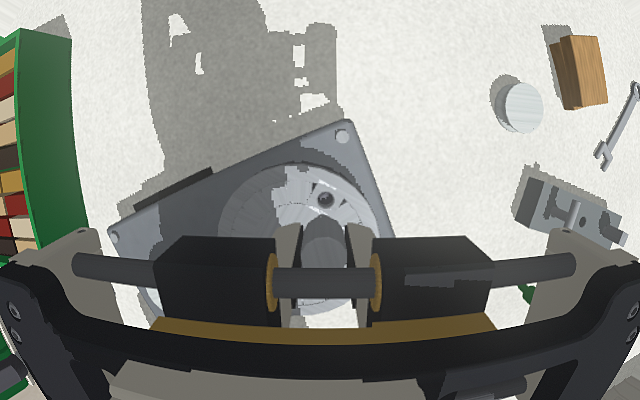

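View pics/s8c.png

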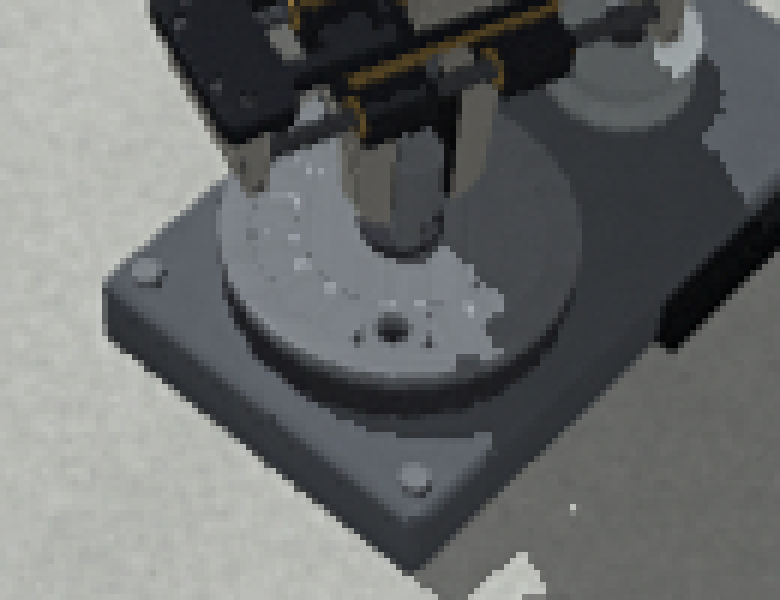

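The hole is in clear view in the wrist picture at (326,199), and the pin hangs above the wheel. I'll measure the hole more closely from here.

```bash
python3 - <<'E'
from h import *
c=cam('wrist')
im=c['color'][160:240,286:366]; cv2.imwrite('pics/w9c.png',cv2.resize(im,None,fx=7,fy=7,interpolation=0))
for r in robot.mark_of('wrist','wheel_hole')[:2]: print(r['score'],w(c,r['location']))
for r in robot.mark_of('wrist','axis')[:2]: print('ax',r['score'],w(c,r['location']))
print(fproj(c,[.573,.147,.077]),ray(c,(326,199),.077,True))
c=cam('scene'); 
u,v=np.int32(proj(c,[.573,.147,.09])); p=np.array([u-65+392/6-.5,v-50+326/6-.5]); print(p,ray(c,p,.077,False),'tip',proj(c,[.573,.147,.1345]))
E
```

```text
0.86 [0.57265745 0.14614302 0.0758266 ]
ax 0.18 [ 0.51239787 -0.26580334  0.01343334]
[324.98457643 197.52152202] [0.57169423 0.14613264 0.077     ]
[354.83333333 213.83333333] [0.57304183 0.14607436 0.077     ] tip [356.43886823 199.73231075]
```

View pics/w9c.png

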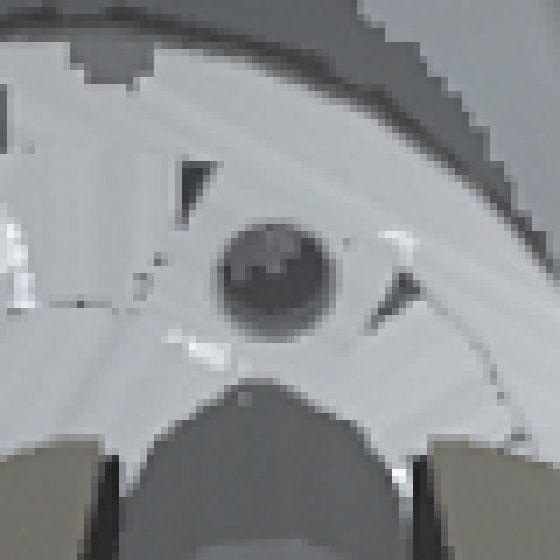

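```bash
python3 -m pendant '[{"delta_pos":[0,0.001,0.02],"spin":0},{"delta_pos":[0,0.0015,0.04],"spin":0},{"delta_pos":[0,0.0015,0.05],"spin":0},{"delta_pos":[0,0.0015,0.053],"spin":0},{"delta_pos":[0,0.0015,0.053],"spin":0}]' | tail -5;python3 - <<'E'
from h import *
go(0.5725,0.1465,0.1,np.pi/2)
E
python3 -m pendant '[{"delta_pos":[0,0,0.001],"spin":0},{"delta_pos":[0,0,0.002],"spin":0},{"delta_pos":[0,0,0.003],"spin":0},{"delta_pos":[0,0,0.004],"spin":0},{"delta_pos":[0,0,0.005],"spin":0},{"delta_pos":[0,0,0.006],"spin":0}]' | tail -5;
```

```text
t: 10.65
tool_pos: [0.5727, 0.1462, 0.1145]
orientation: [3.14, -0.005, 0.008]
force: [0.4, -0.6, -0.8]
opening: 0.0231
t 10.65 pos [0.5727 0.1462 0.1145] delta [-0.0003 -0.0004  0.0145] spin -0.003 q6 1.74 F [ 0.38 -0.58 -0.85] tx [ 1.    -0.003  0.005] ty [-0.003 -1.     0.001] op 0.0231
t: 11.25
tool_pos: [0.5728, 0.1462, 0.1085]
orientation: [3.14, -0.005, 0.008]
force: [-0.5, 0.8, -0.8]
opening: 0.0238
```

```bash

python3 -m pendant '[{"delta_pos":[0,0,0.001],"spin":0},{"delta_pos":[0,0,0.002],"spin":0},{"delta_pos":[0,0,0.003],"spin":0},{"delta_pos":[0,0,0.003],"spin":0}]' | tail -5;
python3 -m pendant '[{"delta_pos":[0,0,0.001],"spin":0},{"delta_pos":[0,0,0.002],"spin":0},{"delta_pos":[0,0,0.003],"spin":0},{"delta_pos":[0,0,0.004],"spin":0},{"delta_pos":[0,0,0.004],"spin":0}]' | tail -5;
```

```text
t: 11.65
tool_pos: [0.5726, 0.1461, 0.1053]
orientation: [3.14, -0.005, 0.008]
force: [-1.0, 0.4, -0.5]
opening: 0.0235
t: 12.15
tool_pos: [0.5725, 0.1461, 0.101]
orientation: [3.14, -0.005, 0.007]
force: [-0.1, 0.1, -0.7]
opening: 0.0234
```

```bash

for i in 1 2 3; do python3 -m pendant '[{"delta_pos":[0,0,0.0005],"spin":0},{"delta_pos":[0,0,0.001],"spin":0}]' | grep -E "pos|force"; done
```

```text
tool_pos: [0.5725, 0.1461, 0.1]
force: [-0.2, -0.2, -0.1]
tool_pos: [0.5726, 0.1461, 0.099]
force: [0.3, -0.7, -1.1]
tool_pos: [0.5729, 0.1461, 0.0988]
force: [-3.3, -1.0, 7.9]
```

Seat contact is felt at TCP z of about 0.099, so the nose is through the wheel hole. I'll wind in small arc steps under light down-pressure and watch the force and z.

```bash
cat >> h.py <<'E'
A=np.array([0.5271,0.1708]); PH0=np.arctan2(0.1461-0.1708,0.5727-0.5271); RAD=0.052
def arc(ths,zt,A=A):
    s=robot.read_state(); R=Ro.from_rotvec(s['orientation']).as_matrix(); p=np.array(s['tool_pos'])
    v=p[:2]-A; ph=np.arctan2(v[1],v[0]); F=np.array(s['force']); er=v/np.linalg.norm(v); et=np.array([-er[1],er[0]])
    print('t',round(s['t'],2),'th',round(ph-PH0,3),'r',round(np.linalg.norm(v),4),'z',round(p[2],4),'Fr',round(F[:2]@er,1),'Ft',round(F[:2]@et,1),'Fz',round(F[2],1),'op',round(float(s['opening']),4), 'tau',np.round(s['wrist_torque'],2))
    for th in ths:
        q=np.r_[A+RAD*np.array([np.cos(PH0+th),np.sin(PH0+th)]),zt]
        print(round(th,3),np.round((R.T@(q-p))*1000,1))
E
python3 -c "
from h import *
print(PH0); arc([0,.02,.04,.06,.08],.0987)"
```

```text
-0.4964227534048821
t 12.75 th 0.003 r 0.0521 z 0.0988 Fr -2.4 Ft -2.5 Fz 7.9 op 0.0232 tau [-0.12  0.73  0.05]
0 [-0.1  0.1  0.1]
0.02 [ 0.4 -0.8  0.1]
0.04 [ 0.8 -1.8  0.1]
0.06 [ 1.3 -2.7  0.1]
0.08 [ 1.7 -3.6  0.1]
```

```bash
python3 -m pendant '[{"delta_pos":[0.0002,-0.0004,0.0002],"spin":0},{"delta_pos":[0.0004,-0.0009,0.0002],"spin":0},{"delta_pos":[0.0006,-0.0013,0.0002],"spin":0},{"delta_pos":[0.0008,-0.0018,0.0002],"spin":0},{"delta_pos":[0.001,-0.0022,0.0002],"spin":0},{"delta_pos":[0.0013,-0.0027,0.0002],"spin":0},{"delta_pos":[0.0015,-0.0032,0.0002],"spin":0},{"delta_pos":[0.0017,-0.0036,0.0002],"spin":0}]' | grep force; python3 -c "
from h import *
arc([.08,.1,.12,.14,.16],.0987)"
```

```text
force: [-5.0, -5.1, 7.7]
t 13.55 th 0.06 r 0.0521 z 0.0988 Fr -2.4 Ft -6.8 Fz 7.7 op 0.0235 tau [-1.15  1.22 -0.02]
0.08 [ 0.4 -1.   0.1]
0.1 [ 0.8 -1.9  0.1]
0.12 [ 1.2 -2.9  0.1]
0.14 [ 1.6 -3.9  0.1]
0.16 [ 1.9 -4.9  0.1]
```

```bash
python3 -m pendant '[{"delta_pos":[0.0002,-0.0005,0.0000],"spin":0},{"delta_pos":[0.0004,-0.001,0.000],"spin":0},{"delta_pos":[0.0006,-0.0015,0.0],"spin":0},{"delta_pos":[0.0008,-0.0019,0.0],"spin":0},{"delta_pos":[0.001,-0.0024,0.0],"spin":0},{"delta_pos":[0.0012,-0.0029,0.0],"spin":0},{"delta_pos":[0.0014,-0.0034,0.0],"spin":0},{"delta_pos":[0.0016,-0.0039,0.0],"spin":0},{"delta_pos":[0.0018,-0.0044,0.0],"spin":0},{"delta_pos":[0.0019,-0.0049,0.0],"spin":0}]' | grep force; python3 -c "
from h import *
arc([.16,.18,.2,.22,.24,.26],.0987)"
```

```text
force: [-5.1, -5.5, 5.8]
t 14.55 th 0.141 r 0.0518 z 0.0989 Fr -2.9 Ft -6.9 Fz 5.8 op 0.0237 tau [-1.23  1.2   0.02]
0.16 [ 0.5 -0.9  0.2]
0.18 [ 0.8 -1.9  0.2]
0.2 [ 1.1 -2.9  0.1]
0.22 [ 1.4 -3.9  0.1]
0.24 [ 1.7 -4.9  0.1]
0.26 [ 1.9 -5.9  0.1]
```

```bash
python3 -m pendant '[{"delta_pos":[0.0003,-0.0007,0.0001],"spin":0},{"delta_pos":[0.0005,-0.0013,0.0001],"spin":0},{"delta_pos":[0.0007,-0.0019,0.0001],"spin":0},{"delta_pos":[0.0009,-0.0025,0.0001],"spin":0},{"delta_pos":[0.0011,-0.0031,0.0001],"spin":0},{"delta_pos":[0.0013,-0.0037,0.0001],"spin":0},{"delta_pos":[0.0015,-0.0043,0.0001],"spin":0},{"delta_pos":[0.0017,-0.0050,0.0001],"spin":0},{"delta_pos":[0.0018,-0.0056,0.0001],"spin":0},{"delta_pos":[0.0019,-0.0062,0.0001],"spin":0}]' | grep force; python3 -c "
from h import *
arc([.26,.28,.3,.32,.34,.36,.38],.0987)"
```

```text
force: [-5.3, -6.5, 6.5]
t 15.55 th 0.24 r 0.0517 z 0.0988 Fr -3.5 Ft -7.7 Fz 6.5 op 0.0233 tau [-1.58  1.24  0.01]
0.26 [ 0.5 -0.9  0.1]
0.28 [ 0.7 -1.9  0.1]
0.3 [ 0.9 -3.   0.1]
0.32 [ 1.1 -4.   0.1]
0.34 [ 1.3 -5.   0.1]
0.36 [ 1.4 -6.   0.1]
0.38 [ 1.6 -7.1  0.1]
```

```bash
python3 -m pendant '[{"delta_pos":[0.0002,-0.0008,0.0001],"spin":0},{"delta_pos":[0.0003,-0.0015,0.0001],"spin":0},{"delta_pos":[0.0005,-0.0022,0.0001],"spin":0},{"delta_pos":[0.0006,-0.0029,0.0001],"spin":0},{"delta_pos":[0.0008,-0.0036,0.0001],"spin":0},{"delta_pos":[0.0009,-0.0043,0.0001],"spin":0},{"delta_pos":[0.001,-0.005,0.0001],"spin":0},{"delta_pos":[0.0011,-0.0057,0.0001],"spin":0},{"delta_pos":[0.0012,-0.0064,0.0001],"spin":0},{"delta_pos":[0.0013,-0.0071,0.0001],"spin":0}]' | grep force; python3 -c "
from h import *
arc([.38,.4,.42,.44,.46,.48],.0987)"
```

```text
force: [-3.5, -8.0, 6.4]
t 16.55 th 0.35 r 0.0517 z 0.0988 Fr -2.3 Ft -8.4 Fz 6.4 op 0.0235 tau [-1.76  1.05  0.03]
0.38 [ 0.5 -1.5  0.1]
0.4 [ 0.6 -2.5  0.1]
0.42 [ 0.7 -3.6  0.1]
0.44 [ 0.7 -4.6  0.1]
0.46 [ 0.8 -5.6  0.1]
0.48 [ 0.8 -6.7  0.1]
```

```bash
python3 -m pendant '[{"delta_pos":[0.0002,-0.0007,0.0001],"spin":0},{"delta_pos":[0.0003,-0.0013,0.0001],"spin":0},{"delta_pos":[0.0004,-0.0019,0.0001],"spin":0},{"delta_pos":[0.0005,-0.0025,0.0001],"spin":0},{"delta_pos":[0.0006,-0.003,0.0001],"spin":0},{"delta_pos":[0.0007,-0.0036,0.0001],"spin":0}]' | grep force; python3 -c "
from h import *
arc([.42,.44,.46,.48,.5],.0987)"
```

```text
force: [-5.6, -7.7, 6.2]
t 17.15 th 0.39 r 0.0519 z 0.0988 Fr -4.7 Ft -8.2 Fz 6.2 op 0.0236 tau [-1.83  1.16  0.01]
0.42 [ 0.2 -1.6  0.1]
0.44 [ 0.3 -2.6  0.1]
0.46 [ 0.3 -3.6  0. ]
0.48 [ 0.4 -4.7  0. ]
0.5 [ 0.4 -5.7  0. ]
```

```bash
python3 -m pendant '[{"delta_pos":[0.0,-0.0007,0.0001],"spin":0},{"delta_pos":[0.0,-0.0013,0.0001],"spin":0},{"delta_pos":[0.0,-0.0019,0.0001],"spin":0},{"delta_pos":[0.0,-0.0026,0.0001],"spin":0}]' | grep force; python3 -c "
from h import *
arc([.46,.48,.5],.0987)"
```

```text
force: [-2.3, -7.6, 6.3]
t 17.55 th 0.409 r 0.0517 z 0.0988 Fr -1.6 Ft -7.7 Fz 6.3 op 0.0231 tau [-1.81  0.88 -0.03]
0.46 [ 0.4 -2.6  0.1]
0.48 [ 0.4 -3.6  0.1]
0.5 [ 0.4 -4.7  0.1]
```

```bash
python3 -m pendant '[{"delta_pos":[0.0,-0.0008,0.0001],"spin":0},{"delta_pos":[0.0001,-0.0015,0.0001],"spin":0},{"delta_pos":[0.0001,-0.0022,0.0001],"spin":0},{"delta_pos":[0.0002,-0.0029,0.0001],"spin":0},{"delta_pos":[0.0002,-0.0033,0.0001],"spin":0}]' | grep force; python3 -c "
from h import *
arc([.5,.52,.54],.0987)"
```

```text
force: [-3.8, -7.4, 6.5]
t 18.05 th 0.442 r 0.0518 z 0.0988 Fr -3.4 Ft -7.6 Fz 6.5 op 0.0234 tau [-1.83  0.88  0.04]
0.5 [ 0.3 -3.   0.1]
0.52 [ 0.2 -4.   0. ]
0.54 [ 0.2 -5.1  0. ]
```

```bash
python3 -m pendant '[{"delta_pos":[0.0,-0.0008,0.0001],"spin":0},{"delta_pos":[0.0,-0.0015,0.0001],"spin":0},{"delta_pos":[0.0,-0.0022,0.0001],"spin":0},{"delta_pos":[0.0,-0.0029,0.0001],"spin":0},{"delta_pos":[0.0,-0.0033,0.0001],"spin":0}]' | grep force; python3 -c "
from h import *
arc([.5,.52,.54],.0987)"
```

```text
force: [-3.6, -8.8, 5.2]
t 18.55 th 0.474 r 0.0518 z 0.0988 Fr -3.4 Ft -8.9 Fz 5.2 op 0.0233 tau [-1.83  0.81  0.03]
0.5 [ 0.2 -1.3  0.1]
0.52 [ 0.2 -2.4  0.1]
0.54 [ 0.1 -3.4  0.1]
```

```bash
python3 -m pendant '[{"delta_pos":[0.0,-0.0008,0.0001],"spin":0},{"delta_pos":[0.0,-0.0015,0.0001],"spin":0},{"delta_pos":[0.0,-0.0022,0.0001],"spin":0},{"delta_pos":[0.0,-0.0029,0.0001],"spin":0},{"delta_pos":[0.0,-0.0033,0.0001],"spin":0}]' | grep force; python3 -c "
from h import *
arc([.54,.56,.58],.0987)"
```

```text
force: [-2.9, -9.6, 6.1]
t 19.05 th 0.506 r 0.0518 z 0.0988 Fr -3.0 Ft -9.6 Fz 6.1 op 0.0234 tau [-1.87  0.78  0.03]
0.54 [ 0.1 -1.8  0. ]
0.56 [ 0.  -2.8  0. ]
0.58 [-0.1 -3.9  0. ]
```

```bash
python3 -m pendant '[{"delta_pos":[0.0,-0.0008,0.0001],"spin":0},{"delta_pos":[-0.0001,-0.0015,0.0001],"spin":0},{"delta_pos":[-0.0002,-0.0022,0.0001],"spin":0},{"delta_pos":[-0.0002,-0.0029,0.0001],"spin":0},{"delta_pos":[-0.0002,-0.0033,0.0001],"spin":0}]' | grep force; python3 -c "
from h import *
arc([.56,.58,.6],.0987)"
```

```text
force: [-2.2, -10.1, 5.7]
t 19.55 th 0.536 r 0.0519 z 0.0989 Fr -2.6 Ft -10.0 Fz 5.7 op 0.0235 tau [-1.96  0.7   0.04]
0.56 [ 0.  -1.2  0.1]
0.58 [-0.1 -2.3  0.1]
0.6 [-0.2 -3.3  0.1]
```

```bash
python3 -m pendant '[{"delta_pos":[0.0,-0.0008,0.0001],"spin":0},{"delta_pos":[-0.0001,-0.0015,0.0001],"spin":0},{"delta_pos":[-0.0002,-0.0022,0.0001],"spin":0},{"delta_pos":[-0.0003,-0.0029,0.0001],"spin":0},{"delta_pos":[-0.0003,-0.0033,0.0001],"spin":0}]' | grep force; python3 -c "
from h import *
arc([.6,.62,.64],.0987)"
```

```text
force: [-1.9, -10.2, 5.3]
t 20.05 th 0.567 r 0.0519 z 0.0988 Fr -2.6 Ft -10.0 Fz 5.3 op 0.0232 tau [-1.9   0.65 -0.  ]
0.6 [-0.1 -1.7  0.1]
0.62 [-0.2 -2.8  0.1]
0.64 [-0.4 -3.8  0. ]
```

```bash
python3 -m pendant '[{"delta_pos":[0.0,-0.0008,0.0001],"spin":0},{"delta_pos":[-0.0002,-0.0015,0.0001],"spin":0},{"delta_pos":[-0.0003,-0.0022,0.0001],"spin":0},{"delta_pos":[-0.0004,-0.0029,0.0001],"spin":0},{"delta_pos":[-0.0004,-0.0033,0.0001],"spin":0}]' | grep force; python3 -c "
from h import *
arc([.62,.64,.66],.0987)"
```

```text
force: [-2.4, -8.8, 5.4]
t 20.55 th 0.596 r 0.0519 z 0.0988 Fr -3.2 Ft -8.5 Fz 5.4 op 0.0231 tau [-1.92  0.62  0.03]
0.62 [-0.1 -1.2  0.1]
0.64 [-0.2 -2.3  0.1]
0.66 [-0.4 -3.3  0. ]
```

```bash
python3 -m pendant '[{"delta_pos":[-0.0001,-0.0008,0.0001],"spin":0},{"delta_pos":[-0.0002,-0.0015,0.0001],"spin":0},{"delta_pos":[-0.0003,-0.0022,0.0001],"spin":0},{"delta_pos":[-0.0004,-0.0029,0.0001],"spin":0},{"delta_pos":[-0.0005,-0.0033,0.0001],"spin":0}]' | grep force; python3 -c "
from h import *
arc([.66,.68,.7],.0987)"
```

```text
force: [-1.4, -8.1, 3.9]
t 21.05 th 0.627 r 0.052 z 0.0988 Fr -2.4 Ft -7.8 Fz 3.9 op 0.0235 tau [-1.93  0.48  0.01]
0.66 [-0.2 -1.7  0.1]
0.68 [-0.4 -2.7  0. ]
0.7 [-0.6 -3.7 -0. ]
```

```bash
python3 -m pendant '[{"delta_pos":[-0.0001,-0.0008,0.0002],"spin":0},{"delta_pos":[-0.0002,-0.0015,0.0002],"spin":0},{"delta_pos":[-0.0003,-0.0022,0.0002],"spin":0},{"delta_pos":[-0.0005,-0.0029,0.0002],"spin":0},{"delta_pos":[-0.0006,-0.0033,0.0002],"spin":0}]' | grep force; python3 -c "
from h import *
arc([.68,.7,.72],.0987)"
```

```text
force: [-1.1, -9.6, 5.1]
t 21.55 th 0.658 r 0.0521 z 0.0988 Fr -2.6 Ft -9.2 Fz 5.1 op 0.0236 tau [-1.89  0.5   0.06]
0.68 [-0.3 -1.1  0. ]
0.7 [-0.5 -2.1 -0. ]
0.72 [-0.7 -3.1 -0.1]
```

```bash
python3 -m pendant '[{"delta_pos":[-0.0002,-0.0008,0.0002],"spin":0},{"delta_pos":[-0.0004,-0.0015,0.0002],"spin":0},{"delta_pos":[-0.0005,-0.0022,0.0002],"spin":0},{"delta_pos":[-0.0007,-0.0029,0.0002],"spin":0},{"delta_pos":[-0.0008,-0.0033,0.0002],"spin":0}]' | grep force; python3 -c "
from h import *
arc([.72,.74,.76],.0987)"
```

```text
force: [-1.0, -7.9, 4.7]
t 22.05 th 0.69 r 0.0521 z 0.0987 Fr -2.5 Ft -7.6 Fz 4.7 op 0.0233 tau [-1.78  0.34 -0.  ]
0.72 [-0.4 -1.5 -0.1]
0.74 [-0.6 -2.5 -0.1]
0.76 [-0.9 -3.5 -0.1]
```

```bash
python3 -m pendant '[{"delta_pos":[-0.0002,-0.0008,0.0002],"spin":0},{"delta_pos":[-0.0004,-0.0015,0.0002],"spin":0},{"delta_pos":[-0.0006,-0.0022,0.0002],"spin":0},{"delta_pos":[-0.0008,-0.0028,0.0002],"spin":0},{"delta_pos":[-0.0009,-0.0032,0.0002],"spin":0}]' | grep force; python3 -c "
from h import *
arc([.74,.76,.78],.0987)"
```

```text
force: [0.6, -6.9, 3.2]
t 22.55 th 0.725 r 0.0521 z 0.0985 Fr -1.0 Ft -6.9 Fz 3.2 op 0.0237 tau [-1.5   0.25 -0.01]
0.74 [-0.3 -0.7 -0.2]
0.76 [-0.6 -1.7 -0.2]
0.78 [-0.9 -2.7 -0.3]
```

Force and z are starting to fall, so I'll probe downwards here.

```bash
python3 -m pendant '[{"delta_pos":[-0.0001,-0.0005,0.0005],"spin":0},{"delta_pos":[-0.0001,-0.0006,0.0008],"spin":0},{"delta_pos":[-0.0001,-0.0006,0.0008],"spin":0}]' | grep force; python3 -c "
from h import *
arc([.72,.74,.76,.78],.0987)"
```

```text
force: [-1.3, -5.6, 5.0]
t 22.85 th 0.714 r 0.0525 z 0.0982 Fr -2.5 Ft -5.2 Fz 5.0 op 0.0234 tau [-1.3   0.46 -0.04]
0.72 [-0.5 -0.2 -0.5]
0.74 [-0.8 -1.2 -0.5]
0.76 [-1.  -2.2 -0.6]
0.78 [-1.3 -3.2 -0.6]
```

```bash
python3 -m pendant '[{"delta_pos":[-0.0004,-0.0008,0.0003],"spin":0},{"delta_pos":[-0.0006,-0.0015,0.0004],"spin":0},{"delta_pos":[-0.0008,-0.002,0.0006],"spin":0},{"delta_pos":[-0.0009,-0.0022,0.0006],"spin":0}]' | grep force; python3 -c "
from h import *
arc([.74,.76,.78],.0987)"
```

```text
force: [-0.8, -7.0, 3.0]
t 23.25 th 0.734 r 0.0523 z 0.0977 Fr -2.4 Ft -6.6 Fz 3.0 op 0.0237 tau [-1.41  0.26  0.01]
0.74 [-0.4 -0.2 -1. ]
0.76 [-0.6 -1.2 -1.1]
0.78 [-0.9 -2.2 -1.1]
```

Dropping as it goes forward (0.0988 → 0.0977), which is the taper riding into the seat hole. I'll continue gently.

```bash
python3 -m pendant '[{"delta_pos":[-0.0004,-0.0008,0.0005],"spin":0},{"delta_pos":[-0.0006,-0.0015,0.0009],"spin":0},{"delta_pos":[-0.0008,-0.002,0.0013],"spin":0},{"delta_pos":[-0.0008,-0.002,0.0015],"spin":0}]' | grep force; python3 -c "
from h import *
arc([.74,.76,.78],.0957)"
```

```text
force: [0.3, -6.7, 2.2]
t 23.65 th 0.749 r 0.0523 z 0.0962 Fr -1.4 Ft -6.6 Fz 2.2 op 0.0235 tau [-1.36  0.16  0.04]
0.74 [-0.1  0.5  0.5]
0.76 [-0.4 -0.5  0.5]
0.78 [-0.7 -1.5  0.4]
```

```bash
python3 -m pendant '[{"delta_pos":[-0.0004,-0.0008,0.0005],"spin":0},{"delta_pos":[-0.0006,-0.0015,0.001],"spin":0},{"delta_pos":[-0.0007,-0.0018,0.0015],"spin":0},{"delta_pos":[-0.0007,-0.0018,0.002],"spin":0},{"delta_pos":[-0.0007,-0.0018,0.0023],"spin":0}]' | grep force; python3 -c "
from h import *
arc([.74,.76,.78],.0957)"
```

```text
force: [-0.7, -6.2, 2.5]
t 24.15 th 0.757 r 0.0523 z 0.0939 Fr -2.2 Ft -5.8 Fz 2.5 op 0.0234 tau [-1.37  0.18 -0.03]
0.74 [-0.   1.  -1.8]
0.76 [-0.3  0.  -1.8]
0.78 [-0.6 -1.  -1.9]
```

```bash
python3 -m pendant '[{"delta_pos":[-0.0003,-0.0008,0.0005],"spin":0},{"delta_pos":[-0.0004,-0.0011,0.0012],"spin":0},{"delta_pos":[-0.0004,-0.0011,0.0018],"spin":0},{"delta_pos":[-0.0004,-0.0011,0.0025],"spin":0},{"delta_pos":[-0.0004,-0.0011,0.003],"spin":0}]' | grep force; python3 -c "
from h import *
arc([.74,.76,.78],.0957)"
```

```text
force: [-1.2, -5.1, 4.3]
t 24.65 th 0.763 r 0.0524 z 0.0911 Fr -2.5 Ft -4.6 Fz 4.3 op 0.0234 tau [-1.05  0.37  0.04]
0.74 [-0.   1.5 -4.5]
0.76 [-0.3  0.5 -4.6]
0.78 [-0.6 -0.5 -4.6]
```

```bash
python3 -m pendant '[{"delta_pos":[-0.0004,-0.0006,0.0008],"spin":0},{"delta_pos":[-0.0005,-0.0007,0.0015],"spin":0},{"delta_pos":[-0.0005,-0.0007,0.0023],"spin":0},{"delta_pos":[-0.0005,-0.0007,0.003],"spin":0}]' | grep force; python3 -c "
from h import *
arc([.74,.76,.78],.0957)"
```

```text
force: [-0.6, -5.1, 3.7]
t 25.05 th 0.764 r 0.0523 z 0.0881 Fr -1.9 Ft -4.8 Fz 3.7 op 0.0234 tau [-1.03  0.3  -0.01]
0.74 [ 0.1  1.7 -7.5]
0.76 [-0.2  0.7 -7.5]
0.78 [-0.4 -0.3 -7.6]
```

```bash
python3 -m pendant '[{"delta_pos":[-0.0003,-0.0006,0.0008],"spin":0},{"delta_pos":[-0.0004,-0.0007,0.0015],"spin":0},{"delta_pos":[-0.0004,-0.0007,0.0023],"spin":0},{"delta_pos":[-0.0004,-0.0007,0.003],"spin":0}]' | grep force; python3 -c "
from h import *
arc([.74,.76,.78],.0957)"
python3 -m pendant '[{"delta_pos":[-0.0003,-0.0006,0.0005],"spin":0},{"delta_pos":[-0.0004,-0.0007,0.001],"spin":0},{"delta_pos":[-0.0004,-0.0007,0.0013],"spin":0},{"delta_pos":[-0.0004,-0.0007,0.0013],"spin":0}]' | grep force; python3 -c "
from h import *
arc([.74,.76,.78],.0957)"
```

```text
force: [-0.1, -5.1, 4.4]
t 25.45 th 0.765 r 0.0523 z 0.0852 Fr -1.5 Ft -4.9 Fz 4.4 op 0.0236 tau [-1.03  0.24 -0.06]
0.74 [  0.2   1.8 -10.4]
0.76 [ -0.1   0.8 -10.5]
0.78 [ -0.4  -0.2 -10.5]
force: [-1.1, -5.0, 6.1]
t 25.85 th 0.765 r 0.0523 z 0.0843 Fr -2.4 Ft -4.5 Fz 6.1 op 0.0235 tau [-1.21  0.48  0.02]
0.74 [  0.1   1.9 -11.3]
0.76 [ -0.2   0.9 -11.4]
0.78 [ -0.5  -0.1 -11.4]
```

```bash

python3 -m pendant '[{"delta_pos":[-0.0003,-0.0005,0.0003],"spin":0},{"delta_pos":[-0.0004,-0.0005,0.0006],"spin":0},{"delta_pos":[-0.0004,-0.0005,0.0008],"spin":0},{"delta_pos":[-0.0004,-0.0005,0.0008],"spin":0}]' | grep force; python3 -c "
from h import *
arc([.74,.76,.78],.0957)
cam('wrist','w10.png')
c=cam('scene');u,v=np.int32(proj(c,[.573,.147,.09]));im=c['color'][v-50:v+50,u-65:u+65]; cv2.imwrite('pics/s10c.png',cv2.resize(im,None,fx=6,fy=6,interpolation=0))"
```

```text
force: [-2.0, -5.6, 8.5]
t 26.25 th 0.765 r 0.0524 z 0.0842 Fr -3.4 Ft -4.8 Fz 8.5 op 0.0235 tau [-1.12  0.65  0.05]
0.74 [  0.1   1.9 -11.4]
0.76 [ -0.2   0.9 -11.4]
0.78 [ -0.5  -0.1 -11.5]
```

View pics/s10c.png

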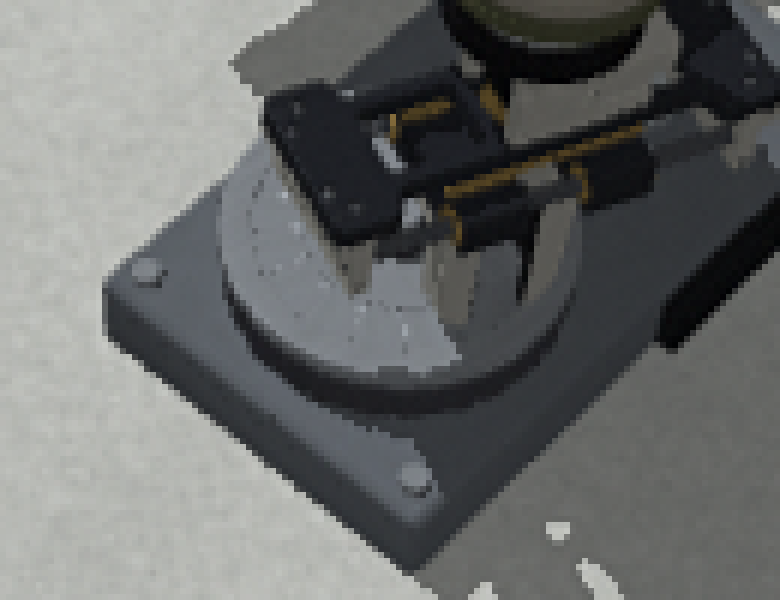

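The pin stopped at z 0.0842, where the head should meet the wheel (0.084), with only 8.5 N. Before letting go I'll ease the side load onto the pin gradually, holding light down-pressure.

```bash

python3 -m pendant '[{"delta_pos":[-0.0004,-0.0003,0.0006],"spin":0},{"delta_pos":[-0.0005,0.0,0.0006],"spin":0},{"delta_pos":[-0.0005,0.0003,0.0006],"spin":0},{"delta_pos":[-0.0005,0.0003,0.0006],"spin":0}]' | grep force; python3 -c "
from h import *
arc([.74,.76],.084)"
```

```text
force: [-2.3, -3.4, 5.6]
t 26.75 th 0.762 r 0.0523 z 0.0843 Fr -3.1 Ft -2.7 Fz 5.6 op 0.0232 tau [-0.49  0.51 -0.02]
0.74 [-0.   1.2  0.3]
0.76 [-0.3  0.2  0.3]
```

```bash

python3 -m pendant '[{"delta_pos":[-0.0003,0.0003,0.0006],"spin":0},{"delta_pos":[-0.0005,0.0005,0.0007],"spin":0},{"delta_pos":[-0.0006,0.0007,0.0008],"spin":0},{"delta_pos":[-0.0006,0.0007,0.0008],"spin":0}]' | grep force; python3 -c "
from h import *
arc([.74,.76],.084)"
```

```text
force: [-1.5, -0.8, 7.2]
t 27.15 th 0.761 r 0.0523 z 0.0843 Fr -1.7 Ft -0.4 Fz 7.2 op 0.0233 tau [-0.19  0.44 -0.08]
0.74 [0.  1.1 0.3]
0.76 [-0.3  0.1  0.3]
```

```bash

python3 -m pendant '[{"delta_pos":[0,0,0],"spin":0},{"delta_pos":[0,0,0],"spin":0},{"delta_pos":[0,0,0],"spin":0},{"delta_pos":[0,0,0],"spin":0},{"delta_pos":[0,0,0],"spin":0}]' 0.1 | tail -4; python3 -c "
from h import *
arc([.74,.76],.084)
cam('wrist','w11.png')"
```

```text
tool_pos: [0.5775, 0.1846, 0.0841]
orientation: [3.092, -0.021, 0.016]
force: [0.5, 0.3, 0.8]
opening: 0.0417
t 27.65 th 0.763 r 0.0522 z 0.0841 Fr 0.6 Ft 0.2 Fz 0.8 op 0.0417 tau [-0.    0.15  0.03]
0.74 [0.1 1.2 0.1]
0.76 [-0.2  0.2  0.1]
```

View pics/w11.png

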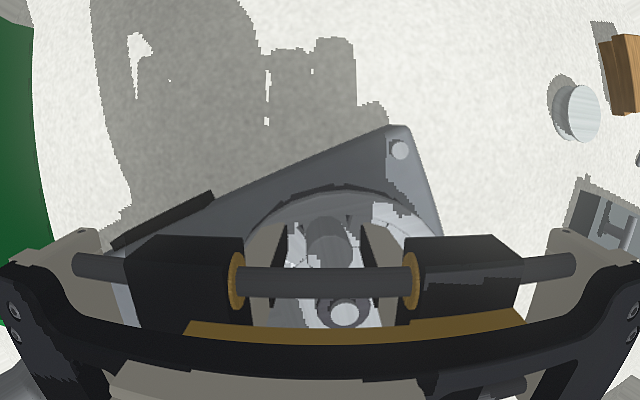

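```bash

python3 -m pendant '[{"delta_pos":[0,0,-0.01],"spin":0},{"delta_pos":[0,0,-0.025],"spin":0},{"delta_pos":[0,0,-0.045],"spin":0},{"delta_pos":[0,0,-0.07],"spin":0},{"delta_pos":[0,0,-0.085],"spin":0},{"delta_pos":[0,0,-0.085],"spin":0}]' | tail -4; python3 -c "
from h import *
cam('wrist','w12.png')
c=cam('scene');u,v=np.int32(proj(c,[.573,.147,.09]));im=c['color'][v-50:v+50,u-65:u+65]; cv2.imwrite('pics/s12c.png',cv2.resize(im,None,fx=6,fy=6,interpolation=0))
go(0.5,0.184,.2)"
```

```text
tool_pos: [0.5788, 0.1895, 0.1734]
orientation: [3.093, -0.021, 0.026]
force: [0.6, -0.4, 0.1]
opening: 0.0417
t 28.4 pos [0.5769 0.1889 0.1693] delta [-0.0764  0.0074 -0.0313] spin 0 q6 1.85 F [ 0.25 -0.11 -0.3 ] tx [ 1.    -0.013  0.011] ty [-0.014 -0.999  0.05 ] op 0.0417
```

View pics/w12.png

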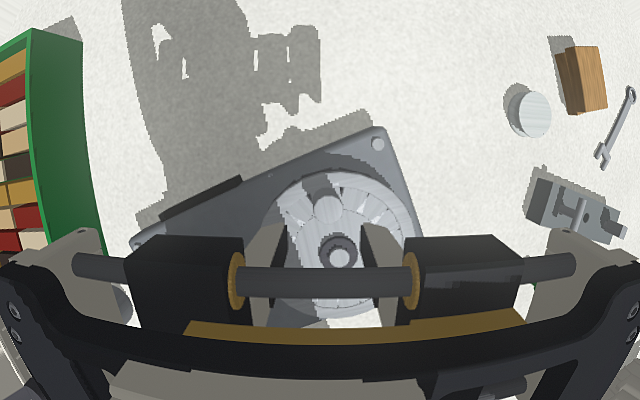

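View pics/s12c.png

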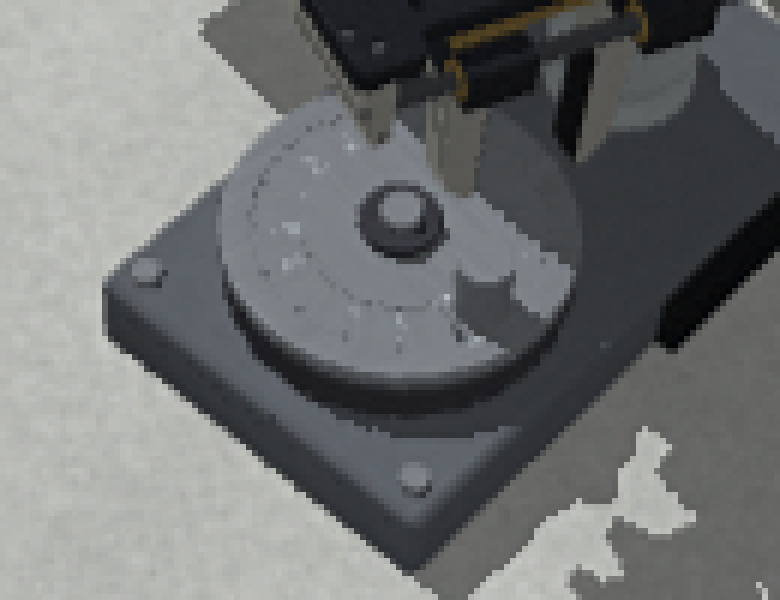

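```bash

python3 -m pendant '[{"delta_pos":[0,0,-0.03],"spin":0},{"delta_pos":[-0.03,0,-0.06],"spin":0},{"delta_pos":[-0.06,0,-0.08],"spin":0},{"delta_pos":[-0.1,0,-0.08],"spin":0},{"delta_pos":[-0.12,0,-0.08],"spin":0},{"delta_pos":[-0.12,0,-0.08],"spin":0}]' | tail -4; python3 -c "
from h import *
c=cam('wrist');u,v=np.int32(fproj(c,[.577,.184,.1]));print(u,v);im=c['color'][max(v-50,0):v+50,u-65:u+65]; cv2.imwrite('pics/w13c.png',cv2.resize(im,None,fx=6,fy=6,interpolation=0))
for h in (.111,.077): print(h,fproj(c,[.5775,.1843,h]))
for r in robot.mark_of('wrist','pin')[:2]: print(r['score'],w(c,r['location']))
c=cam('scene');u,v=np.int32(proj(c,[.573,.147,.09]));im=c['color'][v-50:v+50,u-65:u+65]; cv2.imwrite('pics/s13c.png',cv2.resize(im,None,fx=6,fy=6,interpolation=0))
for r in robot.mark_of('scene','pin')[:3]: print(r['score'],w(c,r['location']))
for h in (.111,.077): print(h,(proj(c,[.5775,.1843,h])-[u-65,v-50]+.5)*6)
go(0.5,0.184,.2)"
```

```text
tool_pos: [0.4537, 0.1945, 0.2466]
orientation: [3.091, -0.019, 0.014]
force: [1.1, -0.1, 0.7]
opening: 0.042
325 64
0.111 [325.9477097   61.86522431]
0.077 [324.06997966  67.78695722]
0.91 [ 0.42409321 -0.13473603 -0.0010822 ]
0.66 [0.57467538 0.1817617  0.0480472 ]
0.71 [0.52808675 0.17531153 0.07700173]
0.5 [0.57928658 0.18320509 0.05183111]
0.46 [ 0.42694011 -0.13775851 -0.00211864]
0.111 [487.02218893 253.02174681]
0.077 [480.64858146 302.03237252]
t 29.2 pos [0.4564 0.1942 0.2469] delta [0.0432 0.0072 0.0478] spin 0 q6 1.92 F [ 0.64 -0.15 -0.66] tx [ 1.    -0.014  0.01 ] ty [-0.014 -0.999  0.05 ] op 0.0416
```

View pics/w13c.png

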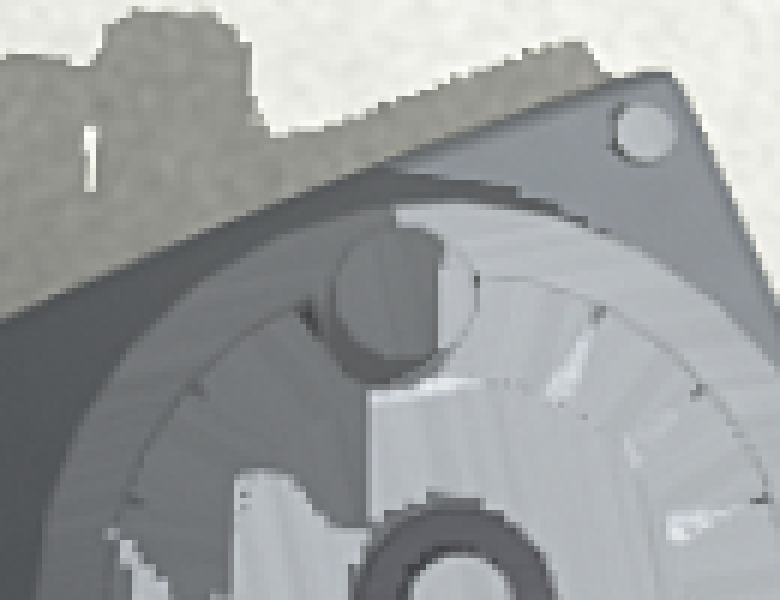

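View pics/s13c.png

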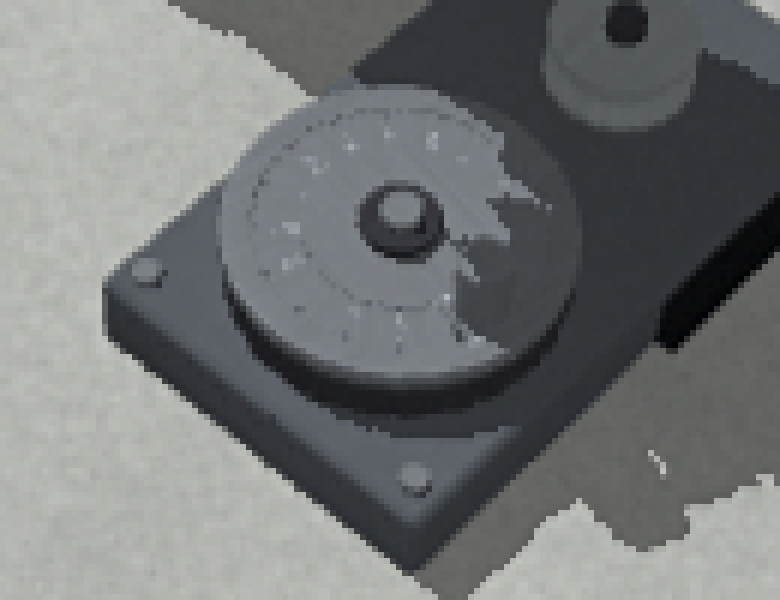

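The wheel stays wound with the pin standing alone. The networks put its tip at z 0.048 to 0.052, against 0.051 for fully home. I'll check the height by brightening the shadowed head.

```bash
python3 -c "
from h import *
c=cam('scene');u,v=np.int32(proj(c,[.577,.184,.095]));im=c['color'][v-20:v+20,u-25:u+25].astype(float)
print(u,v); im=np.clip((im-40)*2.6,0,255).astype(np.uint8)
im=cv2.resize(im,None,fx=14,fy=14,interpolation=0)
for dz,col in ((0,(0,255,0)),(0.003,(0,0,255))):
  for h in (.077,.111):
    pts=[(proj(c,[.5775+.012*np.cos(a),.1843+.012*np.sin(a),h+dz])-[u-25,v-20]+.5)*14 for a in np.linspace(0,6.28,40)]
    cv2.polylines(im,[np.int32(pts)],True,col,1)
cv2.imwrite('pics/s14.png',im)
c=cam('top');u,v=np.int32(proj(c,[.56,.18,.095]));im=c['color'][v-30:v+30,u-40:u+40];cv2.imwrite('pics/t14.png',cv2.resize(im,None,fx=8,fy=8,interpolation=0))
for l in ['pin','wheel_hole','axis']:
  for r in robot.mark_of('top',l)[:2]: print(l,r['score'],w(c,r['location']))
"
```

```text
369 205
pin 0.46 [0.57610638 0.1823177  0.05448673]
pin 0.42 [ 0.42213852 -0.13657432 -0.0006881 ]
wheel_hole 0.86 [0.57915602 0.18046752 0.07582511]
wheel_hole 0.46 [ 0.67723184 -0.31974948 -0.00116752]
axis 0.8 [0.52514694 0.16645715 0.07573263]
```

View pics/s14.png

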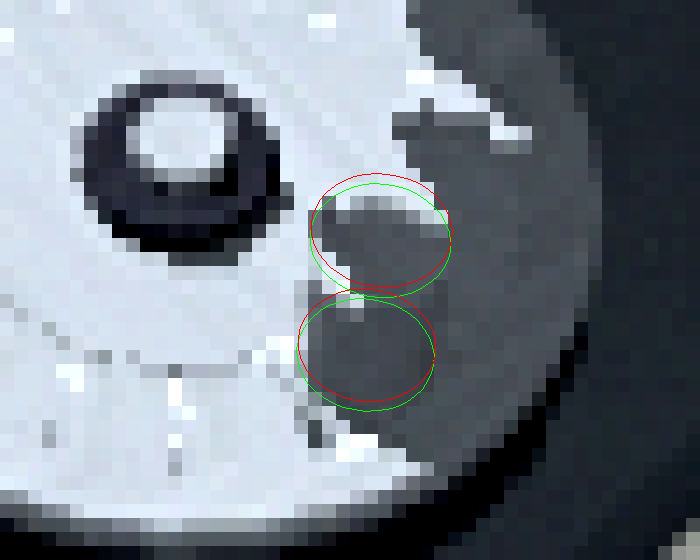

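The outline agrees with the head being home (green), but the contrast is low. To be sure, I'll touch the top of the head lightly with closed fingertips. It should stop at z of about 0.111.

```bash
python3 -c "
from h import *
go(0.577,0.1843,.13)"
```

```text
t 29.45 pos [0.4564 0.1943 0.2474] delta [0.1195 0.0024 0.119 ] spin 0 q6 1.92 F [0.67 0.   0.54] tx [ 1.    -0.014  0.011] ty [-0.014 -0.999  0.05 ] op 0.0415
```

```bash

python3 -m pendant '[{"delta_pos":[0.03,0,0],"spin":0},{"delta_pos":[0.07,0.001,0.02],"spin":0},{"delta_pos":[0.1,0.002,0.04],"spin":0},{"delta_pos":[0.119,0.002,0.06],"spin":0},{"delta_pos":[0.119,0.002,0.08],"spin":0},{"delta_pos":[0.119,0.002,0.1],"spin":0},{"delta_pos":[0.119,0.002,0.11],"spin":0},{"delta_pos":[0.119,0.002,0.115],"spin":0},{"delta_pos":[0.119,0.002,0.115],"spin":0}]' 1 10| tail -4; python3 -c "
from h import *
go(0.577,0.1843,.113)"
```

```text
tool_pos: [0.5763, 0.1849, 0.1337]
orientation: [3.091, -0.022, 0.015]
force: [0.0, -0.0, 0.4]
opening: 0.0005
t 30.35 pos [0.5763 0.1849 0.1337] delta [ 0.0005 -0.0005  0.0207] spin 0 q6 1.85 F [ 0.01 -0.02  0.39] tx [ 1.    -0.014  0.01 ] ty [-0.014 -0.999  0.05 ] op 0.0005
```

```bash

python3 -m pendant '[{"delta_pos":[0,0,0.004],"spin":0},{"delta_pos":[0,0,0.009],"spin":0},{"delta_pos":[0,0,0.014],"spin":0},{"delta_pos":[0,0,0.018],"spin":0},{"delta_pos":[0,0,0.019],"spin":0},{"delta_pos":[0,0,0.019],"spin":0}]' | grep -E "pos|force"
for i in 1 2 3; do python3 -m pendant '[{"delta_pos":[0,0,0.0005],"spin":0},{"delta_pos":[0,0,0.0008],"spin":0},{"delta_pos":[0,0,0.0008],"spin":0}]' | grep -E "pos|force"; done
```

```text
tool_pos: [0.5763, 0.1838, 0.1144]
force: [0.3, -0.6, -0.5]
tool_pos: [0.5764, 0.1838, 0.1137]
force: [0.6, 0.3, -0.2]
tool_pos: [0.5764, 0.1838, 0.1129]
force: [-0.2, -0.4, -0.4]
tool_pos: [0.5763, 0.1837, 0.112]
force: [-0.8, 0.3, -0.8]
```

```bash

for i in 1 2 3; do python3 -m pendant '[{"delta_pos":[0,0,0.0004],"spin":0},{"delta_pos":[0,0,0.0006],"spin":0},{"delta_pos":[0,0,0.0006],"spin":0}]' | grep -E "pos|force"; done
```

```text
tool_pos: [0.5765, 0.1838, 0.1117]
force: [-0.9, 0.2, 2.8]
tool_pos: [0.5766, 0.1839, 0.1117]
force: [-1.6, -0.0, 6.4]
tool_pos: [0.5767, 0.1839, 0.1116]
force: [-2.5, 0.2, 6.7]
```

Contact at 0.1117. With the fingertips tilted 0.05 rad that matches a head top at 0.111, and it doesn't give at about 7 N. I'll retract and check the rest.

```bash

python3 -m pendant '[{"delta_pos":[0,0,-0.01],"spin":0},{"delta_pos":[0,0,-0.04],"spin":0},{"delta_pos":[-0.03,0,-0.08],"spin":0},{"delta_pos":[-0.07,0,-0.12],"spin":0},{"delta_pos":[-0.11,0,-0.14],"spin":0},{"delta_pos":[-0.13,0,-0.14],"spin":0},{"delta_pos":[-0.13,0,-0.14],"spin":0}]' | grep -E "pos|force|^t"; python3 -c "
from h import *
c=cam('scene','s15.png');c=cam('wrist','w15.png')
for r in robot.mark_of('wrist','pin')[:2]: print(r['score'],w(c,r['location']))
"
```

```text
t: 33.45
tool_pos: [0.4442, 0.1933, 0.2521]
force: [-0.1, -0.3, -0.5]
0.84 [0.57871157 0.1823896  0.04801563]
0.64 [ 4.24850136e-01 -1.35519865e-01  2.90685737e-04]
```

View pics/s15.png

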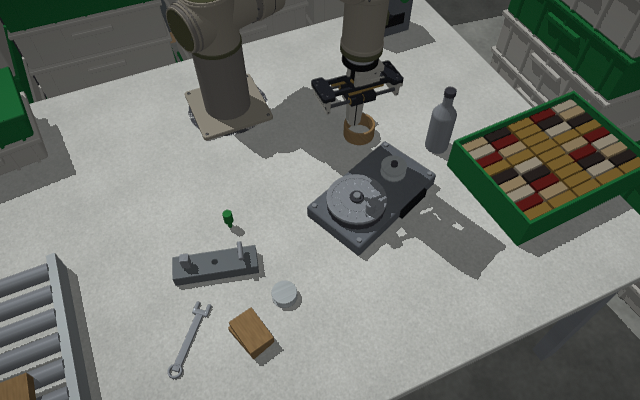

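View pics/w15.png

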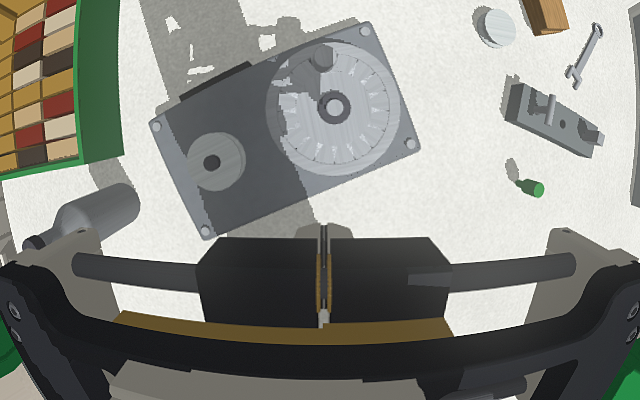

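The pin stands in the wheel at wrist (322,58), and the wheel is still wound. The other objects are where they started, the arm touches nothing and the wrist reads about 0 N. I'm handing in.

```bash
python3 -c "
from plant import robot
print(robot.close_job())"
```

```text
the job is handed in; nothing more can be done
None
```

The pin now holds the take-up wheel wound back on its own, and the job is handed in at about 33.5 s of the 67 s allowed.

**What I did:** I took the round-headed pin from the rack's middle bore and put its nose into the wheel hole. I then wound the wheel slowly anticlockwise with about 4 to 8 N of down-pressure. The pin dropped in at about 0.76 rad. I pushed it home with no more than about 8.5 N, eased the spring load onto it, let go and backed off.

**Last checks:**
- **Fully home:** closed fingertips touched the head at z 0.1117 (0.111 expected, plus about 0.6 mm for finger tilt). It did not give at about 7 N.
- **Wheel still held:** it stayed wound after release, and the pin stood in it alone.
- **Everything else:** nothing else looks moved in the last pictures, and the arm is clear with almost no force at the wrist.

**Less certain:**
- The tool tilted about 0.05 rad during winding, and moves by spin alone could not correct it.
- The networks put the pin tip at z 0.048 to 0.054 (0.051 expected), which is within their error.
- The shadowed picture of the head was too poor to rule out a gap of up to about 1 mm, so the touch test is the main evidence.

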